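# Make up two residents' medicine kits

## Robot

A 6-joint arm with a two-finger parallel gripper is mounted at the origin on the work surface. World frame = base frame: x ahead of the robot, y to its left, z up, the work surface at z = 0. Lengths are in m, angles in rad, forces in N, time in s.
With the tool pointing down it reaches from about 0.35 to 0.975 m from the base axis. Payload 4.9 kg.
Tool frame: the origin (TCP) lies midway between the tips of the shut fingers; the grasp point (between the pads) lies 19 mm behind it; z points along the fingers, y is the direction in which the jaws open and shut (so a half turn about z gives the same grasp; the last joint's range is limited). The gripper opens to 85 mm and grips with 20 to 120 N. Pads are 22 mm wide; open, the fingers measure 114 mm over their backs; the gripper's body (76 mm by 85 mm) begins 54 mm behind the grasp point. The pads swing forward as they close: fully open they stand 13 mm farther back than shut.
Start: joints at [1.177, 0.053, 1.613, -0, 1.476, -0.119], TCP at [0.17, 0.602, 0.231] pointing down, gripper open.
Joint ranges: [-3.01, 3.01], [-1.01, 2.22], [0.06, 2.58], [-1.02, 4.17], [0.09, 2.62], [-3.14, 3.14]. Speed limits (rad/s): [2.57, 2.57, 3.14, 3.14, 3.14, 3.14].

## Interface

Orientations are given as a unit quaternion [w, x, y, z].
In Python, from plant import manip, cams gives the robot as it stands.
- The arm moves only by the tool jog_arm, never from a script. Its argument "targets" is a list of rows, each a list of 4 numbers: the shift along the tool's x, y, z in m, then the turn about the tool's z in degrees. A call has 1 to 5 rows; each row is the pose to reach, as a shift and turn from the pose commanded when the call began, along the tool's axes at that moment; what a row does not reach only later rows make up. A row lasts 1/12 s, in which the tool goes at most 41.7 mm and 7.16 degrees, less where a joint would pass 70% of its speed; a pose out of reach is approached as far as the arm can. A call with a gripper value outside its range is refused whole. "fingers" is the opening, from 0 (shut) to 1 (fully open), set as the call begins (left out, the last holds). The fingers move at their own pace and stop on an object; the grip force is fixed at half the most. Time passes only in rows, so rows that repeat a pose let the fingers close. It gives the time, the measured TCP pose, the force and the opening at its end, in the units of the state.
- manip.state(): the state, without advancing time (a new reading comes with each control period).
- cams.grab_frame(name): name is "side" or "top"; returns the picture (420x560x3 uint8, red, green, blue); there is no depth.
- cams.get_calibration(name): a dict with "camera_matrix" (3x3 intrinsics, pixels), "distortion" ([k1, k2, p1, p2, k3] as OpenCV has them; the pictures are not rectified), "cam_to_world" (4x4, takes a point from camera to world coordinates). Camera axes: x right, y up, looking along -z (the intrinsics and any distortion apply to the point x, -y, -z); pixel columns grow to the right and rows downward; lengths in m; the calibration is good to about 2 mm. A picture is of the moment at which its call begins. get_calibration takes no time and is no camera call.
- manip.job_done(): hands the job in, once; it reports no verdict.
The state is a dict: "time": time; "joint_pos": joint angles; "joint_vel": joint speeds; "joint_efforts": joint torques, N m; "tool_pos": TCP position; "tool_rot": TCP orientation; "contact_force": force on the tool from outside, world axes, zero at the start; "ft_torque": the same for the moment, N m; "gripper_width": opening from 0.0 (shut) to 1.0 (fully open).
Only numpy, scipy, OpenCV 4.12 (cv2) and the standard library are available. Lean on these libraries where they do the work, as an engineer would, in place of code of your own. Each camera call takes 0.05 s, during which the arm holds its last target. There are 200 camera calls.

## Task

Make up the two medicine kits from the stock on the counter: the blue tray gets the green carton and the amber bottle, the yellow tray gets the red carton and the green-capped bottle. In each tray the carton stands upright in the compartment beside the white name tab and the bottle stands upright in the other one. Knock over none of the cartons and bottles, and leave the blue carton and the black-capped bottle standing where they are.

Things in the scene. Friction and masses are not known exactly. Their poses are not given: they have to be found in the camera images.
- green_carton: Upright medicine carton, 60 mm (its x) by 32 mm (its y) by 85 mm tall (z), about 60 g, white with a bright green field on the front, back and most of the top. Origin: centre of its underside. Stands upright at the start, at any yaw.
- red_carton: Upright medicine carton, 60 mm (its x) by 32 mm (its y) by 85 mm tall (z), about 60 g, white with a red field on the front, back and most of the top. Origin: centre of its underside. Stands upright at the start, at any yaw.
- blue_carton: Upright medicine carton, 60 mm (its x) by 32 mm (its y) by 85 mm tall (z), about 60 g, white with a blue field on the front, back and most of the top; belongs to no kit. Origin: centre of its underside. Stands upright at the start, at any yaw.
- amber_bottle: Upright round pill bottle, amber-orange body, white cap. Body 42 mm across and straight up to 68 mm, then a screw cap 37 mm across up to 94 mm; about 70 g. Origin: centre of its underside, z along its axis.
- greencap_bottle: Upright round pill bottle, white body, green cap and green label. Body 42 mm across and straight up to 68 mm, then a screw cap 37 mm across up to 94 mm; about 70 g. Origin: centre of its underside, z along its axis.
- blackcap_bottle: Upright round pill bottle, white body, black cap and grey label; belongs to no kit. Body 42 mm across and straight up to 68 mm, then a screw cap 37 mm across up to 94 mm; about 70 g. Origin: centre of its underside, z along its axis.
- blue_tray: Blue kit tray, fixed, any yaw; 170 (x) by 86 (y) by 28 mm high, walls and floor 4 mm. A 4 mm divider as high as the walls halves it into two compartments 79 by 78 mm inside, their centres 41.5 mm from the tray centre along +x and -x. A flat white name tab (18 by 60 mm) sticks out at the +x end: the +x compartment is beside the tab. Origin: centre of the underside, on the table.
- yellow_tray: Yellow kit tray, fixed, any yaw; 170 (x) by 86 (y) by 28 mm high, walls and floor 4 mm. A 4 mm divider as high as the walls halves it into two compartments 79 by 78 mm inside, their centres 41.5 mm from the tray centre along +x and -x. A flat white name tab (18 by 60 mm) sticks out at the +x end: the +x compartment is beside the tab. Origin: centre of the underside, on the table.
There are look-alikes about, which are no part of the job. What is shaped like the red_carton but pink is not meant.

How it is judged:
By the outcome, as a careful person would: the job done as asked, in the order asked, and still so for the second after the job is handed in, with the robot touching nothing.
It also fails if it takes over 99 s, if anything falls off the work surface, if the arm or the gripper's body presses on something with over 40 N, if the wrist force passes 120 N, or if a joint passes its speed limit or range.

## Working session

There is one attempt and no reset: what is moved stays moved. The work goes in short steps, Python scripts to look and compute and a tool call to move; the robot and the scene stay as the last step left them, time stands still between calls to the robot, and variables do not carry over. Pictures are saved under pics/ and viewed, about 12 in all and at most 16, crops included, and the job is handed in when it is done.

Besides the shell and the picture viewer there is one more tool, called after "Request:" as name(argument=value, ...), one argument or row to a line, values as JSON. jog_arm: Moves the arm, as the interface text tells. Its arguments: {"type":"object","properties":{"targets":{"type":"array"},"fingers":{"type":"number"}},"required":["targets"]}

```bash
ls; mkdir -p pics
python3 - <<'E'
from plant import manip,cams
import cv2
for n in("top","side"):
    cv2.imwrite(f"pics/{n}0.png",cams.grab_frame(n)[:,:,::-1])
    c=cams.get_calibration(n);print(n,c)
s=manip.state();print(s["time"],s["tool_pos"],s["tool_rot"])
E
```

```text
pics
top {'camera_matrix': array([[401.94244586,   0.        , 279.74639406],
       [  0.        , 401.94244586, 208.73446649],
       [  0.        ,   0.        ,   1.        ]]), 'distortion': array([-0.08982707,  0.        ,  0.        ,  0.        ,  0.        ]), 'cam_to_world': array([[-0.02236925,  0.99846177, -0.05073182,  0.53785828],
       [-0.99969925, -0.02284946, -0.00890546, -0.01485162],
       [-0.01005095,  0.05051735,  0.99867261,  0.89977773],
       [ 0.        ,  0.        ,  0.        ,  1.        ]])}
side {'camera_matrix': array([[429.12170421,   0.        , 276.43104751],
       [  0.        , 429.12170421, 211.25842427],
       [  0.        ,   0.        ,   1.        ]]), 'distortion': array([0.04004721, 0.        , 0.        , 0.        , 0.        ]), 'cam_to_world': array([[ 8.10642897e-01,  3.53568469e-01, -4.66741289e-01,
         1.54263505e-01],
       [-5.85540351e-01,  4.88445384e-01, -6.46964917e-01,
        -5.65401530e-01],
       [-7.68766967e-04,  7.97753373e-01,  6.02983387e-01,
         5.80089020e-01],
       [ 0.00000000e+00,  0.00000000e+00,  0.00000000e+00,
         1.00000000e+00]])}
0.1 [0.16938581 0.60101151 0.23014471] [-2.34441695e-04  1.36977084e-01  9.90573755e-01 -9.27461414e-04]
```

View pics/top0.png

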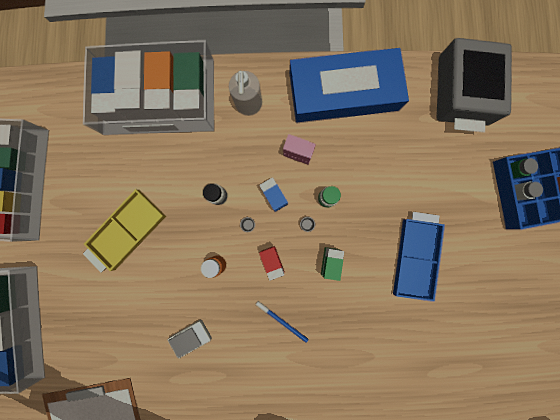

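View pics/side0.png

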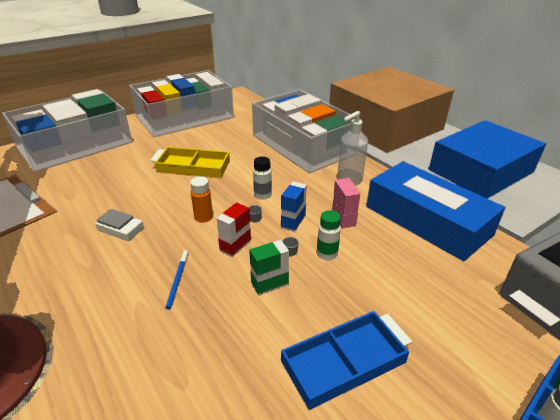

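Candidates (top view px): the green carton is at (333,264). The red carton is at (271,262), with the pink look-alike at (298,149). The amber bottle is at (212,266). The green cap is at (330,196), and the black cap at (213,194) is not wanted. The blue carton is at (272,195). Loose flat caps lie at (248,225) and (307,224). The yellow tray is at (124,230) with its tab at (95,260). The blue tray is at (418,258) with its tab at (426,217), and the blue box (348,85) and the rack at right are not meant.

```bash
cat > h.py <<'E'
import numpy as np,cv2
from plant import manip,cams
def world(n,px,z):
    c=cams.get_calibration(n);px=np.array(px,float).reshape(-1,1,2)
    u=cv2.undistortPoints(px,c["camera_matrix"],c["distortion"])[:,0]
    T=c["cam_to_world"];d=np.c_[u[:,0],-u[:,1],-np.ones(len(u))]@T[:3,:3].T
    o=T[:3,3];return (o+d*((z-o[2])/d[:,2])[:,None])[:,:2]
def pix(n,P):
    c=cams.get_calibration(n);T=np.linalg.inv(c["cam_to_world"])
    q=np.atleast_2d(P)@T[:3,:3].T+T[:3,3];q=q*[1,-1,-1]
    return cv2.projectPoints(q,np.zeros(3),np.zeros(3),c["camera_matrix"],c["distortion"])[0][:,0]
def mask(img,box,h,s=110,v=40):
    x0,y0,x1,y1=box;H=cv2.cvtColor(img,cv2.COLOR_RGB2HSV)
    m=np.zeros(img.shape[:2],np.uint8);a=cv2.inRange(H,(h[0],s,v),(h[1],255,255))
    m[y0:y1,x0:x1]=a[y0:y1,x0:x1];return m
def big(m):
    return max(cv2.findContours(m,cv2.RETR_EXTERNAL,cv2.CHAIN_APPROX_NONE)[0],key=cv2.contourArea)
def rect(n,img,box,h,z,**k):
    c=big(mask(img,box,h,**k))[:,0]
    w=world(n,c,z).astype(np.float32);return cv2.minAreaRect(w),cv2.boxPoints(cv2.minAreaRect(w))
E
python3 - <<'E'
from h import *
im=cv2.imread("pics/top0.png")[:,:,::-1].copy()
def show(nm,*a,**k):
    r,b=rect("top",im,*a,**k);print(nm,np.round(r[0],4),np.round(r[1],4),round(r[2],1));
show("green carton",(318,240,350,285),(40,85),.085)
show("green cap",(315,180,345,212),(40,90),.094)
show("red",(255,238,290,285),(170,180),.085)
show("red2",(255,238,290,285),(0,6),.085)
show("amber",(195,250,230,285),(5,20),.068,s=150)
show("ytray",(80,185,170,275),(22,35),.028,s=120)
show("btray",(390,210,450,305),(100,125),.028,s=120)
def crop(x0,y0,x1,y1,f):
    return cv2.resize(im[y0:y1,x0:x1,::-1],None,fx=f,fy=f,interpolation=cv2.INTER_CUBIC)
a=crop(190,175,350,290,5);cv2.imwrite("pics/c1.png",a)
b=np.hstack([crop(75,180,175,280,4),crop(380,205,480,305,4)]);cv2.imwrite("pics/c2.png",b)
E
```

```text
green carton [ 0.4561 -0.1124] [0.0329 0.0422] 80.4
green cap [ 0.6041 -0.1114] [0.0323 0.0324] 88.4
red [ 0.4614 -0.0095] [0. 0.] 0.0
red2 [0.4776 0.014 ] [0.0451 0.0345] 19.4
amber [0.4685 0.1241] [0.0408 0.0321] 27.1
ytray [0.5434 0.3384] [0.0924 0.173 ] 45.1
btray [ 0.4647 -0.3064] [0.0922 0.1689] 80.7
```

View pics/c1.png

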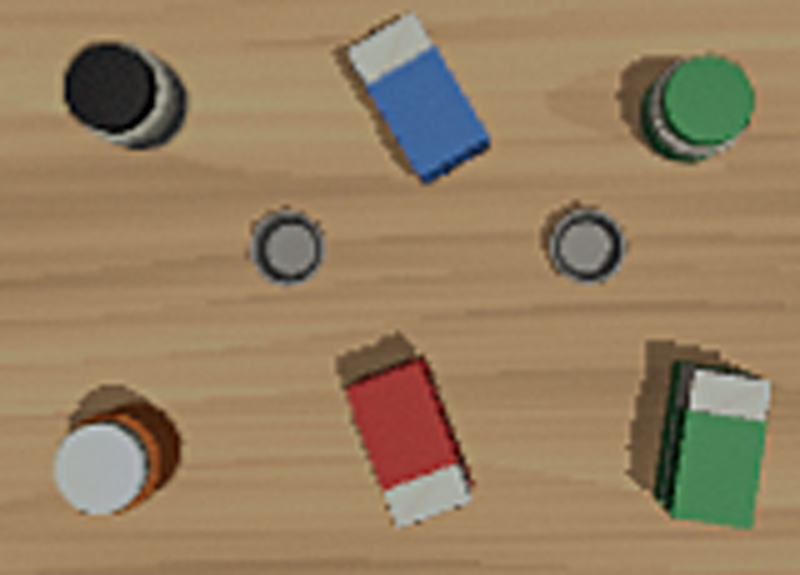

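View pics/c2.png

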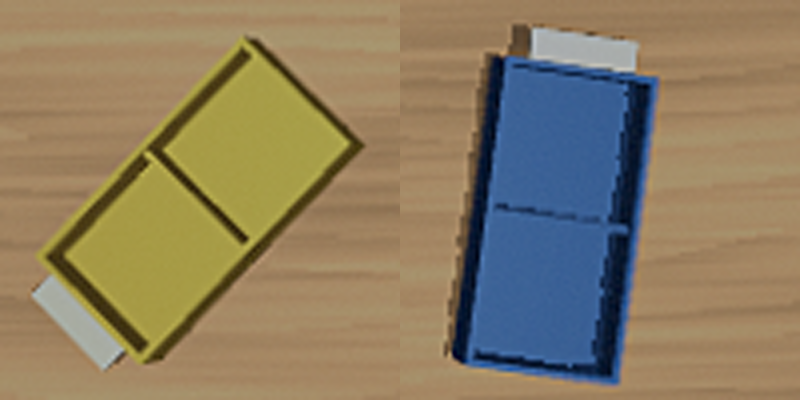

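The crop confirms each choice by colour, and the pink carton is outside it. In the crop the green carton top corners are about (694,370), (771,380), (751,528) and (672,516). The red carton's are (346,387), (420,360), (468,497) and (398,528). The green cap is at (708,101) and the white cap on the amber body at (100,468). The yellow tab is at the lower-left end and the blue tab at the upper end.

```bash
cat >> h.py <<'E'
def go(p,jaw=None,s=None):
    """shift/turn in tool axes from present pose to TCP p, jaw angle (deg, world, mod 180)"""
    from scipy.spatial.transform import Rotation as R
    s=s or manip.state();q=s["tool_rot"];M=R.from_quat(q,scalar_first=True).as_matrix()
    d=M.T@(np.array(p)-s["tool_pos"]);y=np.degrees(np.arctan2(M[1,1],M[0,1]))
    t=0 if jaw is None else -((jaw-y+90)%180-90)
    return np.round(d*1000,1),round(t,1)
E
python3 - <<'E'
from h import *
def C(n,pts,off,f,z):
    w=world("top",(np.array(pts)+.5)/f-.5+off,z)
    e=lambda i:np.linalg.norm(w[(i+1)%4]-w[i])*1000
    ang=lambda i:np.degrees(np.arctan2(*(w[(i+1)%4]-w[i])[::-1]))%180
    print(n,"c",np.round(w.mean(0),4),"edges",[round(e(i)) for i in range(4)] if len(w)==4 else "", "ang",[round(ang(i),1) for i in range(4)] if len(w)==4 else "")
o=(190,175)
C("green",[(694,370),(771,380),(751,528),(672,516)],o,5,.085)
C("red",[(346,387),(420,360),(468,497),(398,528)],o,5,.085)
C("blue",[(350,47),(411,14),(490,143),(425,176)],o,5,.085)
C("gcap",[(708,101)],o,5,.094);C("amber",[(100,468)],o,5,.094);C("black",[(110,88)],o,5,.094)
C("ytray",[(247,38),(362,143),(147,352),(40,257)],(75,180),4,.028)
C("btray",[(105,58),(258,78),(218,382),(70,358)],(380,205),4,.028)
C("ytab",[(68,322)],(75,180),4,.004);C("btab",[(183,48)],(380,205),4,.004)
E
```

```text
green c [ 0.4644 -0.1147] edges [31, 60, 32, 60] ang [np.float64(81.2), np.float64(170.8), np.float64(79.9), np.float64(169.9)]
red c [0.4695 0.0122] edges [32, 59, 31, 61] ang [np.float64(108.8), np.float64(18.1), np.float64(112.6), np.float64(19.1)]
blue c [0.6104 0.0047] edges [28, 62, 30, 61] ang [np.float64(117.2), np.float64(30.1), np.float64(115.6), np.float64(28.9)]
gcap c [ 0.6045 -0.1118] edges  ang 
amber c [0.4626 0.1356] edges  ang 
black c [0.6154 0.1293] edges  ang 
ytray c [0.5452 0.3372] edges [88, 166, 81, 169] ang [np.float64(47.3), np.float64(132.6), np.float64(49.1), np.float64(134.9)]
btray c [ 0.4648 -0.3112] edges [86, 167, 83, 164] ang [np.float64(81.3), np.float64(170.4), np.float64(79.0), np.float64(171.5)]
ytab c [0.476  0.4242] edges  ang 
btab c [ 0.5581 -0.3338] edges  ang
```

Run:
```python
from h import *
print(go((.4645,-.1147,.19),80.5))
```

```text
(array([-478.3, -608.7,   41.2]), np.float64(-6.2))
```

Request:
jog_arm(
  targets=[
    [-0.024, -0.0304, 0.002, 0],
    [-0.048, -0.0609, 0.004, 0],
    [-0.072, -0.0913, 0.006, 0],
    [-0.096, -0.1217, 0.008, 0],
    [-0.12, -0.152, 0.01, 0],
  ],
  fingers=0.75,
)

```text
time: 0.52
tool_pos: [0.2438, 0.4208, 0.2204]
tool_rot: [-0.0, 0.137, 0.991, -0.0]
contact_force: [0.8, -1.0, 1.0]
gripper_width: 0.751
```

Request:
jog_arm(
  targets=[
    [-0.024, -0.0304, 0.002, 0],
    [-0.048, -0.0609, 0.004, 0],
    [-0.072, -0.0913, 0.006, 0],
    [-0.096, -0.1217, 0.008, 0],
    [-0.12, -0.152, 0.01, 0],
  ],
)

```text
time: 0.93
tool_pos: [0.318, 0.2421, 0.2108]
tool_rot: [0.0, 0.137, 0.991, -0.0]
contact_force: [0.4, 0.6, -0.4]
gripper_width: 0.749
```

Request:
jog_arm(
  targets=[
    [-0.024, -0.0304, 0.002, 0],
    [-0.048, -0.0609, 0.004, 0],
    [-0.072, -0.0913, 0.006, 0],
    [-0.096, -0.1217, 0.008, 0],
    [-0.12, -0.152, 0.01, 0],
  ],
)

```text
time: 1.35
tool_pos: [0.3924, 0.0631, 0.201]
tool_rot: [0.0, 0.137, 0.991, 0.0]
contact_force: [0.7, 1.0, 0.2]
gripper_width: 0.747
```

Request:
jog_arm(
  targets=[
    [-0.024, -0.0304, 0.002, 0],
    [-0.048, -0.0609, 0.004, 0],
    [-0.072, -0.0913, 0.006, 0],
    [-0.096, -0.1217, 0.008, -3],
    [-0.118, -0.152, 0.01, -6.2],
  ],
)

```text
time: 1.77
tool_pos: [0.4648, -0.1154, 0.1908]
tool_rot: [-0.0, 0.082, 0.997, 0.0]
contact_force: [0.9, -0.1, 0.5]
gripper_width: 0.753
```

Run:
```python
from h import *
s=manip.state();print(s["time"],s["tool_pos"],s["joint_pos"].round(2) if hasattr(s["joint_pos"],"round") else s["joint_pos"],s["contact_force"])
print(go((.4645,-.1147,.036),80.5))
```

```text
1.7667 [ 0.46482573 -0.11543232  0.19077662] [-0.4  -0.28  1.99  0.    1.44 -1.81] [ 0.87914821 -0.1498311   0.49601526]
(array([  0.4,   0.6, 154.8]), np.float64(0.1))
```

Request:
jog_arm(
  targets=[
    [0, 0, 0.035, 0],
    [0, 0, 0.07, 0],
    [0, 0, 0.105, 0],
    [0, 0, 0.135, 0],
    [0, 0.001, 0.155, 0],
  ],
)

```text
time: 2.18
tool_pos: [0.4623, -0.1116, 0.0323]
tool_rot: [-0.003, 0.084, 0.997, 0.001]
contact_force: [-0.4, 0.6, -0.4]
gripper_width: 0.75
```

Request:
jog_arm(
  targets=[
    [0, 0, 0, 0],
    [0, 0, 0, 0],
    [0, 0, 0, 0],
    [0, 0, 0, 0],
    [0, 0, 0, 0],
  ],
  fingers=0,
)

```text
time: 2.6
tool_pos: [0.4663, -0.1129, 0.0383]
tool_rot: [0.002, 0.083, 0.997, -0.001]
contact_force: [0.1, -0.5, -0.6]
gripper_width: 0.366
```

Request:
jog_arm(
  targets=[
    [0, 0, 0, 0],
    [0, 0, -0.01, 0],
    [0, 0, -0.03, 0],
    [0, 0, -0.05, 0],
    [0, 0, -0.06, 0],
  ],
)

```text
time: 3.02
tool_pos: [0.4664, -0.113, 0.0999]
tool_rot: [0.002, 0.083, 0.997, -0.001]
contact_force: [1.1, 0.4, 0.6]
gripper_width: 0.367
```

Run:
```python
from h import *
t=cams.grab_frame("top");d=cams.grab_frame("side")
cv2.imwrite("pics/g1.png",np.hstack([t[150:320,200:480],d[130:300,160:440]])[:,:,::-1])
print(go((.506,-.317,.16),80.5))
```

```text
(array([ -72.8, -194.6,  -59.8]), np.float64(-0.0))
```

View pics/g1.png

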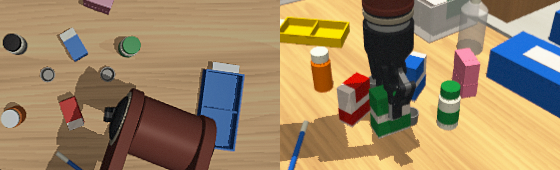

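The picture shows the green carton held upright in the jaws (side view, about (395,110)), with everything else still standing.

Request:
jog_arm(
  targets=[
    [0, 0, -0.02, 0],
    [0, 0, -0.04, 0],
    [0, 0, -0.06, 0],
    [-0.005, -0.015, -0.06, 0],
    [-0.015, -0.04, -0.06, 0],
  ],
)

```text
time: 3.53
tool_pos: [0.4733, -0.1534, 0.157]
tool_rot: [0.001, 0.082, 0.997, 0.0]
contact_force: [0.7, -0.4, -0.7]
gripper_width: 0.369
```

Request:
jog_arm(
  targets=[
    [-0.012, -0.032, 0, 0],
    [-0.025, -0.067, 0, 0],
    [-0.038, -0.102, 0, 0],
    [-0.05, -0.135, 0, 0],
    [-0.058, -0.155, 0, 0],
  ],
)

```text
time: 3.95
tool_pos: [0.504, -0.3197, 0.1549]
tool_rot: [-0.001, 0.084, 0.996, 0.0]
contact_force: [-1.2, 0.0, -0.4]
gripper_width: 0.368
```

Request:
jog_arm(
  targets=[
    [0, 0, 0, 0],
    [0, 0, 0.02, 0],
    [0, 0, 0.045, 0],
    [0, 0, 0.065, 0],
    [0, 0, 0.08, 0],
  ],
)

```text
time: 4.37
tool_pos: [0.5029, -0.3148, 0.0729]
tool_rot: [-0.002, 0.083, 0.997, 0.001]
contact_force: [0.0, 0.4, -1.2]
gripper_width: 0.37
```

Request:
jog_arm(
  targets=[
    [0, 0, 0, 0],
    [0, 0, 0, 0],
  ],
)

```text
time: 4.53
tool_pos: [0.5034, -0.3152, 0.0745]
tool_rot: [-0.002, 0.083, 0.997, 0.001]
contact_force: [-0.4, -0.5, -0.4]
gripper_width: 0.368
```

Run:
```python
from h import *
print(manip.state()["tool_pos"],go((.506,-.317,.0425),80.5))
t=cams.grab_frame("top");d=cams.grab_frame("side")
cv2.imwrite("pics/g2.png",np.hstack([t[150:350,300:560],d[200:400,200:460]])[:,:,::-1])
```

```text
[ 0.50339895 -0.31524153  0.07452658] (array([-3. , -1.4, 32. ]), np.float64(-0.0))
```

View pics/g2.png

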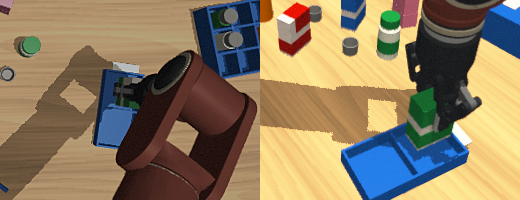

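The carton is held above the compartment beside the tab in both views. Next I lower it, release and retreat.

Request:
jog_arm(
  targets=[
    [-0.003, -0.001, 0.008, 0],
    [-0.003, -0.001, 0.016, 0],
    [-0.003, -0.001, 0.023, 0],
    [-0.003, -0.001, 0.028, 0],
    [-0.003, -0.001, 0.031, 0],
  ],
)

```text
time: 5.05
tool_pos: [0.5067, -0.3178, 0.0439]
tool_rot: [-0.001, 0.083, 0.997, 0.001]
contact_force: [0.3, 0.1, -0.5]
gripper_width: 0.365
```

Request:
jog_arm(
  targets=[
    [0, 0, 0, 0],
    [0, 0, 0, 0],
  ],
)

```text
time: 5.22
tool_pos: [0.5071, -0.3182, 0.045]
tool_rot: [-0.0, 0.083, 0.997, 0.0]
contact_force: [0.0, 0.0, -0.1]
gripper_width: 0.371
```

Run:
```python
from h import *
print(manip.state()["tool_pos"],manip.state()["contact_force"],go((.506,-.317,.0425),80.5))
```

```text
[ 0.50712611 -0.31815878  0.04497627] [ 0.00019112  0.04287616 -0.0648281 ] (array([1.3, 1. , 2.5]), np.float64(-0.0))
```

Request:
jog_arm(
  targets=[
    [0.001, 0.001, 0.0015, 0],
    [0.001, 0.001, 0.003, 0],
    [0.001, 0.001, 0.003, 0],
  ],
)

```text
time: 5.47
tool_pos: [0.5064, -0.317, 0.0422]
tool_rot: [-0.0, 0.083, 0.997, 0.0]
contact_force: [-0.1, 0.4, -1.3]
gripper_width: 0.366
```

Request:
jog_arm(
  targets=[
    [0, 0, 0, 0],
    [0, 0, 0, 0],
    [0, 0, 0, 0],
    [0, 0, 0, 0],
  ],
  fingers=0.65,
)

```text
time: 5.8
tool_pos: [0.5066, -0.3173, 0.0426]
tool_rot: [0.0, 0.083, 0.997, -0.0]
contact_force: [0.3, -1.2, -0.2]
gripper_width: 0.651
```

Request:
jog_arm(
  targets=[
    [0, 0, -0.015, 0],
    [0, 0, -0.045, 0],
    [0, 0, -0.08, 0],
    [0, 0, -0.12, 0],
    [0, 0, -0.15, 0],
  ],
)

```text
time: 6.22
tool_pos: [0.507, -0.3175, 0.1958]
tool_rot: [0.001, 0.083, 0.997, -0.001]
contact_force: [0.8, -0.2, -0.0]
gripper_width: 0.65
```

Run:
```python
from h import *
print(manip.state()["tool_pos"],manip.state()["contact_force"],go((.4626,.1356,.19),80.5))
```

```text
[ 0.50702277 -0.31750192  0.19577393] [ 0.81000109 -0.23087143 -0.04996901] (array([118.9, 439.5,   4.8]), np.float64(-0.0))
```

Request:
jog_arm(
  targets=[
    [0.008, 0.029, 0, 0],
    [0.016, 0.059, 0, 0],
    [0.024, 0.088, 0, 0],
    [0.032, 0.117, 0, 0],
    [0.04, 0.147, 0.001, 0],
  ],
  fingers=0.8,
)

```text
time: 6.63
tool_pos: [0.4912, -0.1644, 0.1918]
tool_rot: [0.0, 0.084, 0.997, -0.0]
contact_force: [0.5, 0.1, -0.9]
gripper_width: 0.801
```

Request:
jog_arm(
  targets=[
    [0.008, 0.029, 0, 0],
    [0.016, 0.059, 0, 0],
    [0.024, 0.088, 0, 0],
    [0.032, 0.117, 0, 0],
    [0.04, 0.147, 0.001, 0],
  ],
)

```text
time: 7.05
tool_pos: [0.4761, -0.0127, 0.1908]
tool_rot: [0.001, 0.083, 0.997, -0.0]
contact_force: [0.8, 0.7, -0.6]
gripper_width: 0.804
```

Request:
jog_arm(
  targets=[
    [0.008, 0.034, 0, 0],
    [0.017, 0.07, 0, 0],
    [0.027, 0.107, 0, 0],
    [0.035, 0.135, 0, 0],
    [0.039, 0.146, 0.001, 0],
  ],
)

```text
time: 7.47
tool_pos: [0.4615, 0.1396, 0.1898]
tool_rot: [0.0, 0.081, 0.997, 0.001]
contact_force: [-0.2, -0.9, 0.1]
gripper_width: 0.801
```

Request:
jog_arm(
  targets=[
    [0, 0, 0.01, 0],
    [0, 0, 0.035, 0],
    [0, 0, 0.045, 0],
    [0, 0, 0.045, 0],
  ],
)

```text
time: 7.8
tool_pos: [0.4597, 0.1351, 0.1403]
tool_rot: [-0.003, 0.084, 0.996, -0.001]
contact_force: [-0.5, 0.2, 0.3]
gripper_width: 0.798
```

Run:
```python
from h import *
print(manip.state()["tool_pos"],manip.state()["joint_pos"],go((.4626,.1356,.034),80.5))
```

```text
[0.45971656 0.13506684 0.14030319] [ 1.30578631e-01 -2.27126827e-01  2.03042400e+00 -5.20250252e-04
  1.34556985e+00 -1.27218756e+00] (array([ -3.5,   1.3, 106.3]), np.float64(-0.1))
```

Request:
jog_arm(
  targets=[
    [-0.002, 0.0005, 0.025, 0],
    [-0.002, 0.0005, 0.05, 0],
    [-0.002, 0.0005, 0.075, 0],
    [-0.002, 0.0005, 0.095, 0],
    [-0.002, 0.0005, 0.105, 0],
  ],
)

```text
time: 8.22
tool_pos: [0.4628, 0.1354, 0.0369]
tool_rot: [-0.002, 0.084, 0.996, -0.001]
contact_force: [-1.0, 0.6, -0.2]
gripper_width: 0.803
```

Request:
jog_arm(
  targets=[
    [0, 0, 0, 0],
    [0, 0, 0, 0],
    [0, 0, 0, 0],
  ],
)

```text
time: 8.47
tool_pos: [0.4656, 0.1365, 0.0411]
tool_rot: [0.001, 0.083, 0.997, 0.0]
contact_force: [0.2, 0.3, 0.4]
gripper_width: 0.801
```

Run:
```python
from h import *
print(manip.state()["tool_pos"],manip.state()["contact_force"],go((.4626,.1356,.034),80.5))
```

```text
[0.46563936 0.13652912 0.04106609] [0.20218569 0.32600223 0.42406844] (array([ 2.9, -1.4,  7.1]), np.float64(-0.1))
```

Request:
jog_arm(
  targets=[
    [0.003, -0.001, 0.004, 0],
    [0.003, -0.001, 0.007, 0],
    [0.003, -0.001, 0.007, 0],
    [0.003, -0.001, 0.007, 0],
  ],
)

```text
time: 8.8
tool_pos: [0.461, 0.1363, 0.0325]
tool_rot: [0.0, 0.083, 0.997, 0.0]
contact_force: [-0.2, -0.3, -0.3]
gripper_width: 0.801
```

Request:
jog_arm(
  targets=[
    [0, 0, 0, 0],
    [0, 0, 0, 0],
    [0, 0, 0, 0],
    [0, 0, 0, 0],
    [0, 0, 0, 0],
  ],
  fingers=0,
)

```text
time: 9.22
tool_pos: [0.4615, 0.1363, 0.0328]
tool_rot: [0.001, 0.083, 0.997, 0.0]
contact_force: [-0.3, -0.1, 3.4]
gripper_width: 0.474
```

Request:
jog_arm(
  targets=[
    [0, 0, 0, 0],
    [0, 0, -0.01, 0],
    [0, 0, -0.04, 0],
    [0, 0, -0.08, 0],
    [0, 0, -0.12, 0],
  ],
)

```text
time: 9.63
tool_pos: [0.4592, 0.1359, 0.1524]
tool_rot: [-0.002, 0.083, 0.997, -0.0]
contact_force: [0.7, -0.4, 0.9]
gripper_width: 0.472
```

Request:
jog_arm(
  targets=[
    [0, 0, -0.01, 0],
    [0, 0, -0.01, 0],
    [0, 0, -0.01, 0],
  ],
)

```text
time: 9.88
tool_pos: [0.4609, 0.1362, 0.1624]
tool_rot: [0.0, 0.083, 0.997, 0.0]
contact_force: [-0.3, -0.1, -0.7]
gripper_width: 0.475
```

Run:
```python
from h import *
print(manip.state()["tool_pos"],go((.424,-.303,.16),80.5))
d=cams.grab_frame("side")
cv2.imwrite("pics/g3.png",d[80:420,60:460,::-1])
```

```text
[0.46087203 0.13616729 0.16240216] (array([ -36.4, -439.2,    2.4]), np.float64(-0.0))
```

View pics/g3.png

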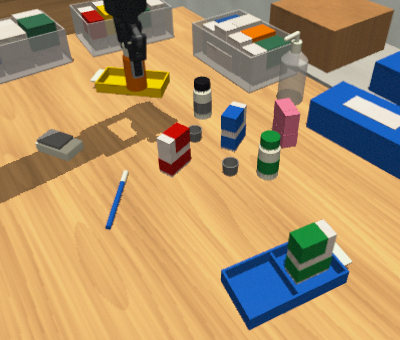

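The green carton stands in the compartment beside the tab (crop about (312,250)). The amber bottle is held upright at (135,70), and the other pieces are untouched.

Request:
jog_arm(
  targets=[
    [-0.002, -0.02, 0, 0],
    [-0.004, -0.05, 0, 0],
    [-0.007, -0.08, 0, 0],
    [-0.01, -0.11, 0, 0],
    [-0.012, -0.14, 0, 0],
  ],
)

```text
time: 10.35
tool_pos: [0.4474, -0.0047, 0.159]
tool_rot: [-0.003, 0.083, 0.997, 0.0]
contact_force: [1.2, 0.1, -1.0]
gripper_width: 0.477
```

Request:
jog_arm(
  targets=[
    [-0.002, -0.03, 0, 0],
    [-0.005, -0.06, 0, 0],
    [-0.007, -0.09, 0, 0],
    [-0.01, -0.12, 0, 0],
    [-0.012, -0.15, 0, 0],
  ],
)

```text
time: 10.77
tool_pos: [0.4345, -0.1543, 0.159]
tool_rot: [-0.003, 0.083, 0.997, 0.001]
contact_force: [0.1, -0.2, -0.4]
gripper_width: 0.481
```

Request:
jog_arm(
  targets=[
    [-0.002, -0.03, 0, 0],
    [-0.005, -0.06, 0, 0],
    [-0.007, -0.09, 0, 0],
    [-0.01, -0.12, 0, 0],
    [-0.012, -0.149, 0, 0],
  ],
)

```text
time: 11.18
tool_pos: [0.4219, -0.303, 0.1587]
tool_rot: [-0.002, 0.083, 0.997, 0.002]
contact_force: [0.0, 0.4, -1.3]
gripper_width: 0.47
```

Request:
jog_arm(
  targets=[
    [0, 0, 0.01, 0],
    [0, 0, 0.03, 0],
    [0, 0, 0.06, 0],
    [0, 0, 0.085, 0],
    [0, 0, 0.09, 0],
  ],
)

```text
time: 11.6
tool_pos: [0.4193, -0.2983, 0.0643]
tool_rot: [-0.006, 0.083, 0.997, 0.005]
contact_force: [-1.1, 0.7, -1.1]
gripper_width: 0.479
```

Request:
jog_arm(
  targets=[
    [0, 0, 0, 0],
    [0, 0, 0, 0],
    [0, 0, 0, 0],
    [0, 0, 0, 0],
  ],
)

```text
time: 11.93
tool_pos: [0.4248, -0.3035, 0.0742]
tool_rot: [0.001, 0.083, 0.997, -0.001]
contact_force: [-0.6, -0.6, -0.7]
gripper_width: 0.477
```

Run:
```python
from h import *
print(manip.state()["tool_pos"],go((.424,-.303,.0375),80.5))
```

```text
[ 0.42476992 -0.30348825  0.07421151] (array([ 0.9,  0.4, 36.7]), np.float64(-0.0))
```

Request:
jog_arm(
  targets=[
    [0, 0, 0.008, 0],
    [0, 0, 0.016, 0],
    [0, 0, 0.023, 0],
    [0, 0, 0.028, 0],
    [0, 0, 0.031, 0],
  ],
)

```text
time: 12.35
tool_pos: [0.423, -0.3021, 0.0398]
tool_rot: [-0.001, 0.083, 0.997, 0.001]
contact_force: [0.1, 0.2, -0.3]
gripper_width: 0.475
```

Request:
jog_arm(
  targets=[
    [0, 0, 0.001, 0],
    [0, 0, 0.002, 0],
    [0, 0, 0.003, 0],
    [0, 0, 0.003, 0],
    [0, 0, 0.003, 0],
  ],
)

```text
time: 12.77
tool_pos: [0.4239, -0.3028, 0.0385]
tool_rot: [0.0, 0.083, 0.997, -0.0]
contact_force: [0.5, 0.7, -0.5]
gripper_width: 0.475
```

Run:
```python
from h import *
print(manip.state()["tool_pos"],go((.424,-.303,.0375),80.5))
```

```text
[ 0.42386881 -0.30284379  0.03854709] (array([-0.2, -0.1,  1. ]), np.float64(-0.0))
```

Request:
jog_arm(
  targets=[
    [0, 0, 0.001, 0],
    [0, 0, 0.0015, 0],
    [0, 0, 0.0015, 0],
  ],
)

```text
time: 13.02
tool_pos: [0.4238, -0.3027, 0.0369]
tool_rot: [0.0, 0.083, 0.997, -0.0]
contact_force: [0.1, -0.8, 0.2]
gripper_width: 0.475
```

Request:
jog_arm(
  targets=[
    [0, 0, 0, 0],
    [0, 0, 0, 0],
    [0, 0, 0, 0],
    [0, 0, 0, 0],
  ],
  fingers=0.72,
)

```text
time: 13.35
tool_pos: [0.4238, -0.3027, 0.0369]
tool_rot: [0.0, 0.083, 0.997, -0.0]
contact_force: [-0.1, -0.1, -0.2]
gripper_width: 0.721
```

Request:
jog_arm(
  targets=[
    [0, 0, -0.015, 0],
    [0, 0, -0.045, 0],
    [0, 0, -0.08, 0],
    [0, 0, -0.12, 0],
    [0, 0, -0.15, 0],
  ],
)

```text
time: 13.77
tool_pos: [0.4241, -0.3031, 0.19]
tool_rot: [0.001, 0.083, 0.997, -0.001]
contact_force: [0.2, -0.5, 0.4]
gripper_width: 0.716
```

Run:
```python
from h import *
print(manip.state()["tool_pos"],manip.state()["contact_force"],go((.4695,.0122,.16),110.5))
t=cams.grab_frame("side");cv2.imwrite("pics/g4.png",t[200:420,200:500,::-1])
```

```text
[ 0.42413044 -0.3030711   0.1900235 ] [ 0.15964134 -0.54543787  0.42602087] (array([  7.6, 318.5,  29.5]), np.float64(-30.0))
```

View pics/g4.png

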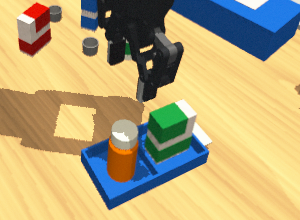

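The blue kit is done, with the bottle at crop (122,150) and the carton at (175,130), both upright. Next is the red carton.

Request:
jog_arm(
  targets=[
    [0.001, 0.03, 0, 0],
    [0.002, 0.065, 0, 0],
    [0.003, 0.1, 0, 0],
    [0.004, 0.135, 0, 0],
    [0.004, 0.17, 0, 0],
  ],
  fingers=0.75,
)

```text
time: 14.23
tool_pos: [0.4477, -0.1329, 0.1867]
tool_rot: [0.0, 0.084, 0.996, -0.0]
contact_force: [0.5, 0.4, -0.4]
gripper_width: 0.751
```

Request:
jog_arm(
  targets=[
    [0.001, 0.035, 0, -6],
    [0.002, 0.07, 0, -12],
    [0.003, 0.105, 0, -18],
    [0.004, 0.135, 0, -24],
    [0.004, 0.1485, 0, -30],
  ],
)

```text
time: 14.65
tool_pos: [0.4685, 0.0158, 0.1866]
tool_rot: [0.0, -0.182, 0.983, 0.001]
contact_force: [0.6, -0.2, 0.1]
gripper_width: 0.751
```

Request:
jog_arm(
  targets=[
    [0, 0, 0.01, 0],
    [0, 0, 0.03, 0],
    [0, 0, 0.05, 0],
    [0, 0, 0.05, 0],
    [0, 0, 0.05, 0],
  ],
)

```text
time: 15.07
tool_pos: [0.4673, 0.0123, 0.1351]
tool_rot: [-0.002, -0.177, 0.984, 0.0]
contact_force: [0.2, -0.5, 0.6]
gripper_width: 0.749
```

Run:
```python
from h import *
print(manip.state()["tool_pos"],go((.4695,.0122,.036),110.5))
```

```text
[0.4673425  0.01225302 0.13509588] (array([-2.3, -0.9, 99.1]), np.float64(-0.2))
```

Request:
jog_arm(
  targets=[
    [-0.001, -0.0005, 0.025, 0],
    [-0.001, -0.0005, 0.05, 0],
    [-0.001, -0.0005, 0.07, 0],
    [-0.001, -0.0005, 0.085, 0],
    [-0.001, -0.0005, 0.095, 0],
  ],
)

```text
time: 15.48
tool_pos: [0.4698, 0.012, 0.0413]
tool_rot: [-0.0, -0.177, 0.984, -0.0]
contact_force: [-0.4, 0.1, -0.1]
gripper_width: 0.749
```

Request:
jog_arm(
  targets=[
    [0, 0, 0.002, 0],
    [0, 0, 0.002, 0],
    [0, 0, 0.002, 0],
    [0, 0, 0.002, 0],
  ],
)

```text
time: 15.82
tool_pos: [0.4711, 0.0123, 0.0414]
tool_rot: [0.001, -0.177, 0.984, -0.0]
contact_force: [0.0, 0.4, -0.1]
gripper_width: 0.752
```

Run:
```python
from h import *
print(manip.state()["tool_pos"],manip.state()["contact_force"],go((.4695,.0122,.036),110.5))
```

```text
[0.4710653  0.01233599 0.04143029] [ 0.03665382  0.41892135 -0.10146438] (array([1.5, 0.4, 5.4]), np.float64(-0.1))
```

Request:
jog_arm(
  targets=[
    [0.001, 0, 0.003, 0],
    [0.001, 0, 0.005, 0],
    [0.001, 0, 0.005, 0],
  ],
)

```text
time: 16.07
tool_pos: [0.4686, 0.0123, 0.0347]
tool_rot: [-0.0, -0.178, 0.984, 0.0]
contact_force: [-0.3, 0.5, 0.4]
gripper_width: 0.75
```

Request:
jog_arm(
  targets=[
    [0, 0, 0, 0],
    [0, 0, 0, 0],
    [0, 0, 0, 0],
    [0, 0, 0, 0],
    [0, 0, 0, 0],
  ],
  fingers=0,
)

```text
time: 16.48
tool_pos: [0.4691, 0.0123, 0.035]
tool_rot: [0.0, -0.178, 0.984, -0.0]
contact_force: [1.1, 0.2, 1.1]
gripper_width: 0.364
```

Request:
jog_arm(
  targets=[
    [0, 0, 0, 0],
    [0, 0, -0.01, 0],
    [0, 0, -0.04, 0],
    [0, 0, -0.08, 0],
    [0, 0, -0.11, 0],
  ],
)

```text
time: 16.9
tool_pos: [0.4687, 0.0123, 0.1473]
tool_rot: [0.0, -0.178, 0.984, -0.0]
contact_force: [0.8, -0.5, -0.8]
gripper_width: 0.371
```

Request:
jog_arm(
  targets=[
    [0, 0, -0.015, 0],
    [0, 0, -0.015, 0],
    [0, 0, -0.015, 0],
  ],
)

```text
time: 17.15
tool_pos: [0.4692, 0.0122, 0.1607]
tool_rot: [0.001, -0.178, 0.984, -0.0]
contact_force: [0.1, 0.0, -1.4]
gripper_width: 0.372
```

Run:
```python
from h import *
print(manip.state()["tool_pos"],go((.517,.368,.16),45), go((.517,.368,.16)))
d=cams.grab_frame("side");cv2.imwrite("pics/g5.png",d[80:420,60:460,::-1])
```

```text
[0.46916549 0.01220754 0.16067816] (array([-169.2,  316.6,    0.7]), np.float64(65.5)) (array([-169.2,  316.6,    0.7]), 0)
```

View pics/g5.png

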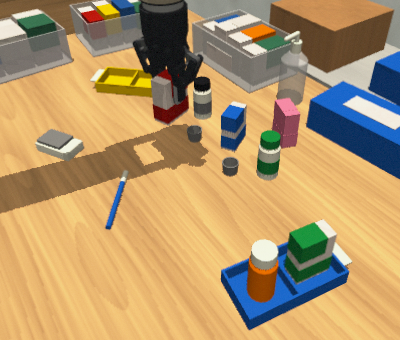

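The red carton is held upright (crop (170,105)) with nothing else disturbed. I'll carry it to the yellow tray's tab side and turn it to line up with the tray.

Request:
jog_arm(
  targets=[
    [-0.01, 0.0187, 0, 0],
    [-0.025, 0.0467, 0, 0],
    [-0.041, 0.0767, 0, 0],
    [-0.057, 0.1067, 0, 0],
    [-0.073, 0.1366, 0, 0],
  ],
)

```text
time: 17.62
tool_pos: [0.4877, 0.1669, 0.1567]
tool_rot: [-0.003, -0.177, 0.984, -0.0]
contact_force: [0.2, -0.6, -0.2]
gripper_width: 0.366
```

Request:
jog_arm(
  targets=[
    [-0.016, 0.03, 0, 6],
    [-0.032, 0.06, 0, 12],
    [-0.048, 0.09, 0, 18],
    [-0.064, 0.12, 0, 24],
    [-0.077, 0.144, 0, 30],
  ],
)

```text
time: 18.03
tool_pos: [0.5095, 0.3292, 0.1563]
tool_rot: [-0.002, 0.085, 0.996, -0.001]
contact_force: [0.7, -0.4, -0.2]
gripper_width: 0.367
```

Request:
jog_arm(
  targets=[
    [0, 0, 0, 7],
    [0, 0, 0, 14],
    [0, 0, 0, 21],
    [0, 0, 0, 28],
    [0, 0, 0, 34],
  ],
)

```text
time: 18.45
tool_pos: [0.5095, 0.3269, 0.1562]
tool_rot: [-0.002, 0.373, 0.928, -0.002]
contact_force: [0.2, -0.6, -0.8]
gripper_width: 0.371
```

Run:
```python
from h import *
print(manip.state()["tool_pos"],go((.517,.368,.075),44.5))
```

```text
[0.50953427 0.32690972 0.15615596] (array([22.9, 35.3, 81. ]), np.float64(1.6))
```

Request:
jog_arm(
  targets=[
    [0.008, 0.012, 0.01, 0],
    [0.016, 0.024, 0.03, 1],
    [0.022, 0.035, 0.05, 1.6],
    [0.022, 0.035, 0.07, 1.6],
    [0.022, 0.035, 0.08, 1.6],
  ],
)

```text
time: 18.87
tool_pos: [0.5161, 0.3668, 0.0735]
tool_rot: [-0.003, 0.383, 0.924, -0.004]
contact_force: [-0.3, -0.3, -1.9]
gripper_width: 0.366
```

Request:
jog_arm(
  targets=[
    [0, 0, 0, 0],
    [0, 0, 0, 0],
    [0, 0, 0, 0],
    [0, 0, 0, 0],
  ],
)

```text
time: 19.2
tool_pos: [0.5204, 0.3683, 0.0814]
tool_rot: [0.001, 0.384, 0.923, 0.001]
contact_force: [-0.3, -0.9, 0.5]
gripper_width: 0.366
```

Run:
```python
from h import *
print(manip.state()["tool_pos"],go((.517,.368,.0395),44.5))
t=cams.grab_frame("top");d=cams.grab_frame("side")
cv2.imwrite("pics/g6.png",cv2.resize(np.hstack([t[150:320,20:280],d[90:260,100:360]])[:,:,::-1],None,fx=1.5,fy=1.5))
```

```text
[0.52039061 0.36832133 0.08141158] (array([ 2.2, -2.7, 41.9]), np.float64(0.3))
```

View pics/g6.png

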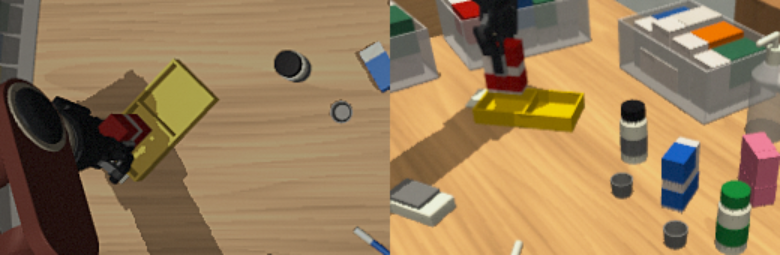

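The red carton hangs over the tab-side compartment in both views.

Request:
jog_arm(
  targets=[
    [0.001, -0.001, 0.01, 0],
    [0.002, -0.002, 0.02, 0],
    [0.002, -0.002, 0.028, 0],
    [0.002, -0.002, 0.034, 0],
    [0.002, -0.002, 0.038, 0],
  ],
)

```text
time: 19.72
tool_pos: [0.5156, 0.3676, 0.0397]
tool_rot: [-0.001, 0.384, 0.923, -0.001]
contact_force: [0.5, -0.3, -0.7]
gripper_width: 0.366
```

Request:
jog_arm(
  targets=[
    [0, 0, 0.001, 0],
    [0, 0, 0.002, 0],
    [0, 0, 0.002, 0],
    [0, 0, 0.002, 0],
    [0, 0, 0.002, 0],
  ],
)

```text
time: 20.13
tool_pos: [0.517, 0.3683, 0.0403]
tool_rot: [0.0, 0.384, 0.923, 0.0]
contact_force: [0.0, -0.5, -0.8]
gripper_width: 0.368
```

Run:
```python
from h import *
print(manip.state()["tool_pos"],manip.state()["contact_force"],go((.517,.368,.0393),44.5))
```

```text
[0.51698275 0.36832045 0.04033062] [ 0.04953146 -0.47407212 -0.81984047] (array([-0.2, -0.2,  1. ]), np.float64(0.4))
```

Request:
jog_arm(
  targets=[
    [0, 0, 0.001, 0],
    [0, 0, 0.001, 0],
  ],
)

```text
time: 20.3
tool_pos: [0.5169, 0.3682, 0.0391]
tool_rot: [0.0, 0.384, 0.923, 0.0]
contact_force: [0.3, -0.1, 0.1]
gripper_width: 0.367
```

Request:
jog_arm(
  targets=[
    [0, 0, 0, 0],
    [0, 0, 0, 0],
    [0, 0, 0, 0],
    [0, 0, 0, 0],
  ],
  fingers=0.65,
)

```text
time: 20.63
tool_pos: [0.5167, 0.3681, 0.0389]
tool_rot: [0.0, 0.384, 0.923, 0.0]
contact_force: [-0.4, -0.8, 1.3]
gripper_width: 0.653
```

Request:
jog_arm(
  targets=[
    [0, 0, -0.015, 0],
    [0, 0, -0.045, 0],
    [0, 0, -0.08, 0],
    [0, 0, -0.12, 0],
    [0, 0, -0.15, 0],
  ],
)

```text
time: 21.05
tool_pos: [0.5173, 0.3685, 0.1936]
tool_rot: [0.001, 0.384, 0.923, 0.002]
contact_force: [0.3, -0.1, 0.5]
gripper_width: 0.649
```

Run:
```python
from h import *
print(manip.state()["tool_pos"],manip.state()["contact_force"],go((.6045,-.1118,.19),75))
```

```text
[0.51733056 0.36854561 0.19362776] [ 0.31603229 -0.11970096  0.46135727] (array([-402., -277.,    3.]), np.float64(-30.1))
```

Request:
jog_arm(
  targets=[
    [-0.025, -0.017, 0, 0],
    [-0.052, -0.036, 0, 0],
    [-0.079, -0.055, 0, 0],
    [-0.107, -0.074, 0, 0],
    [-0.134, -0.092, 0, 0],
  ],
  fingers=0.8,
)

```text
time: 21.47
tool_pos: [0.5461, 0.2068, 0.1904]
tool_rot: [0.001, 0.384, 0.923, 0.0]
contact_force: [-0.2, -0.8, 0.4]
gripper_width: 0.798
```

Request:
jog_arm(
  targets=[
    [-0.027, -0.018, 0, 0],
    [-0.054, -0.037, 0, 0],
    [-0.08, -0.055, 0, 0],
    [-0.107, -0.074, 0, 0],
    [-0.134, -0.092, 0, 0],
  ],
)

```text
time: 21.88
tool_pos: [0.5754, 0.0468, 0.1904]
tool_rot: [0.001, 0.384, 0.923, 0.0]
contact_force: [1.0, -0.1, 0.3]
gripper_width: 0.803
```

Request:
jog_arm(
  targets=[
    [-0.03, -0.021, 0, 0],
    [-0.06, -0.042, 0, 0],
    [-0.09, -0.062, 0, 0],
    [-0.12, -0.083, 0, 0],
    [-0.134, -0.093, 0.003, 0],
  ],
)

```text
time: 22.3
tool_pos: [0.6047, -0.1163, 0.1881]
tool_rot: [0.002, 0.385, 0.923, -0.0]
contact_force: [-0.0, 0.1, -0.8]
gripper_width: 0.802
```

Request:
jog_arm(
  targets=[
    [0, 0, 0.01, 0],
    [0, 0, 0.03, 0],
    [0, 0, 0.045, 0],
    [0, 0, 0.045, 0],
    [0, 0, 0.045, 0],
  ],
)

```text
time: 22.72
tool_pos: [0.603, -0.1112, 0.1401]
tool_rot: [-0.001, 0.384, 0.924, 0.0]
contact_force: [-0.8, -0.0, 1.3]
gripper_width: 0.793
```

Run:
```python
from h import *
print(manip.state()["tool_pos"],manip.state()["joint_pos"],go((.6045,-.1118,.034)))
```

```text
[ 0.60297652 -0.11122986  0.14012986] [-3.03837615e-01  9.77818215e-02  1.72145919e+00  2.43668044e-04
  1.32461813e+00 -1.08749750e+00] (array([ -1.7,   0.8, 106.1]), 0)
```

Request:
jog_arm(
  targets=[
    [-0.001, 0.0005, 0.025, 0],
    [-0.001, 0.0005, 0.05, 0],
    [-0.001, 0.0005, 0.075, 0],
    [-0.001, 0.0005, 0.092, 0],
    [-0.001, 0.0005, 0.103, 0],
  ],
)

```text
time: 23.13
tool_pos: [0.6046, -0.1118, 0.0371]
tool_rot: [-0.0, 0.383, 0.924, 0.0]
contact_force: [0.5, 0.1, -0.7]
gripper_width: 0.8
```

Request:
jog_arm(
  targets=[
    [0, 0, 0.002, 0],
    [0, 0, 0.002, 0],
    [0, 0, 0.002, 0],
    [0, 0, 0.002, 0],
  ],
)

```text
time: 23.47
tool_pos: [0.6064, -0.1129, 0.038]
tool_rot: [0.002, 0.384, 0.923, 0.0]
contact_force: [0.2, -0.8, -0.3]
gripper_width: 0.798
```

Run:
```python
from h import *
print(manip.state()["tool_pos"],manip.state()["contact_force"],go((.6045,-.1118,.034)))
```

```text
[ 0.60637058 -0.11294327  0.03802579] [ 0.23652185 -0.82517925 -0.3098589 ] (array([ 2.1, -0.5,  4. ]), 0)
```

Request:
jog_arm(
  targets=[
    [0.002, -0.0005, 0.002, 0],
    [0.002, -0.0005, 0.004, 0],
    [0.002, -0.0005, 0.004, 0],
  ],
)

```text
time: 23.72
tool_pos: [0.6029, -0.1114, 0.0318]
tool_rot: [-0.0, 0.384, 0.923, -0.0]
contact_force: [0.1, 0.6, 0.2]
gripper_width: 0.797
```

Request:
jog_arm(
  targets=[
    [0, 0, 0, 0],
    [0, 0, 0, 0],
    [0, 0, 0, 0],
    [0, 0, 0, 0],
    [0, 0, 0, 0],
  ],
  fingers=0,
)

```text
time: 24.13
tool_pos: [0.6034, -0.1116, 0.0321]
tool_rot: [0.0, 0.384, 0.923, 0.0]
contact_force: [-0.2, 0.4, 1.2]
gripper_width: 0.48
```

Request:
jog_arm(
  targets=[
    [0, 0, 0, 0],
    [0, 0, -0.01, 0],
    [0, 0, -0.04, 0],
    [0, 0, -0.08, 0],
    [0, 0, -0.12, 0],
  ],
)

```text
time: 24.55
tool_pos: [0.6015, -0.1111, 0.1518]
tool_rot: [-0.002, 0.384, 0.923, -0.0]
contact_force: [1.0, 0.1, -0.4]
gripper_width: 0.474
```

Request:
jog_arm(
  targets=[
    [0, 0, -0.02, 0],
    [0, 0, -0.02, 0],
    [0, 0, -0.02, 0],
    [0, 0, -0.02, 0],
  ],
)

```text
time: 24.88
tool_pos: [0.6022, -0.1113, 0.1706]
tool_rot: [-0.001, 0.384, 0.923, -0.0]
contact_force: [-0.1, 0.6, -1.1]
gripper_width: 0.477
```

Run:
```python
from h import *
print(manip.state()["tool_pos"],go((.573,.308,.17),44.5))
d=cams.grab_frame("side");cv2.imwrite("pics/g7.png",d[80:420,60:460,::-1])
```

```text
[ 0.60217749 -0.11126506  0.17061974] (array([317.8, 275. ,   0.9]), np.float64(0.4))
```

View pics/g7.png

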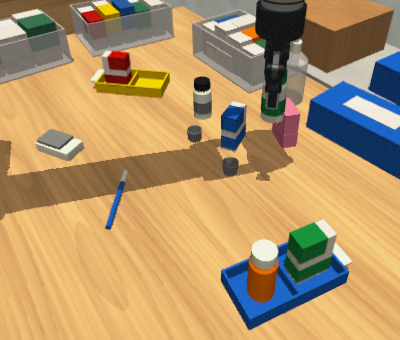

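The red carton stands in the yellow tray's tab compartment (crop (115,65)). The green-capped bottle is held upright at (272,100), and the blue carton and black-capped bottle are untouched.

Request:
jog_arm(
  targets=[
    [0.015, 0.013, 0, 0],
    [0.036, 0.031, 0, 0],
    [0.059, 0.051, 0, 0],
    [0.082, 0.071, 0, 0],
    [0.106, 0.092, 0, 0],
  ],
)

```text
time: 25.35
tool_pos: [0.5918, 0.0296, 0.169]
tool_rot: [-0.002, 0.384, 0.923, -0.001]
contact_force: [0.1, -0.7, -0.7]
gripper_width: 0.477
```

Request:
jog_arm(
  targets=[
    [0.021, 0.018, 0, 0],
    [0.042, 0.036, 0, 0],
    [0.064, 0.055, 0, 0],
    [0.085, 0.074, 0, 0],
    [0.106, 0.092, 0, 0],
  ],
)

```text
time: 25.77
tool_pos: [0.5823, 0.1698, 0.169]
tool_rot: [-0.002, 0.384, 0.923, -0.001]
contact_force: [0.2, -0.1, -0.6]
gripper_width: 0.477
```

Request:
jog_arm(
  targets=[
    [0.024, 0.021, 0, 0],
    [0.048, 0.041, 0, 0],
    [0.071, 0.061, 0, 0],
    [0.093, 0.08, 0, 0],
    [0.106, 0.091, 0, 0],
  ],
)

```text
time: 26.18
tool_pos: [0.5718, 0.3102, 0.1688]
tool_rot: [-0.002, 0.383, 0.924, -0.001]
contact_force: [-0.1, -0.3, -0.8]
gripper_width: 0.474
```

Request:
jog_arm(
  targets=[
    [0, 0, 0.01, 0],
    [0, 0, 0.03, 0],
    [0, 0, 0.055, 0],
    [0, 0, 0.075, 0],
    [0, 0, 0.085, 0],
  ],
)

```text
time: 26.6
tool_pos: [0.5705, 0.3058, 0.0806]
tool_rot: [-0.003, 0.384, 0.923, -0.003]
contact_force: [-0.1, 0.4, -0.6]
gripper_width: 0.478
```

Request:
jog_arm(
  targets=[
    [0, 0, 0, 0],
    [0, 0, 0, 0],
    [0, 0, 0, 0],
    [0, 0, 0, 0],
  ],
)

```text
time: 26.93
tool_pos: [0.575, 0.3081, 0.0887]
tool_rot: [0.001, 0.384, 0.923, 0.001]
contact_force: [0.6, 0.7, -0.8]
gripper_width: 0.474
```

Run:
```python
from h import *
print(manip.state()["tool_pos"],go((.573,.308,.0365)))
```

```text
[0.57495447 0.30813424 0.0887264 ] (array([ 1.3, -1.6, 52.2]), 0)
```

Request:
jog_arm(
  targets=[
    [0.001, -0.001, 0.012, 0],
    [0.001, -0.001, 0.024, 0],
    [0.001, -0.001, 0.035, 0],
    [0.001, -0.001, 0.042, 0],
    [0.001, -0.001, 0.047, 0],
  ],
)

```text
time: 27.35
tool_pos: [0.5711, 0.3074, 0.0373]
tool_rot: [-0.001, 0.384, 0.923, -0.001]
contact_force: [-0.5, 0.1, -0.5]
gripper_width: 0.476
```

Request:
jog_arm(
  targets=[
    [0, 0, 0.001, 0],
    [0, 0, 0.002, 0],
    [0, 0, 0.002, 0],
    [0, 0, 0.002, 0],
    [0, 0, 0.002, 0],
  ],
)

```text
time: 27.77
tool_pos: [0.5728, 0.3081, 0.0385]
tool_rot: [0.0, 0.384, 0.923, 0.0]
contact_force: [-1.1, -0.7, 0.1]
gripper_width: 0.477
```

Run:
```python
from h import *
print(manip.state()["tool_pos"],manip.state()["contact_force"],go((.573,.308,.0363)))
t=cams.grab_frame("top");d=cams.grab_frame("side")
cv2.imwrite("pics/g8.png",cv2.resize(np.hstack([t[150:320,20:280],d[90:260,100:360]])[:,:,::-1],None,fx=1.5,fy=1.5))
```

```text
[0.57283843 0.30808476 0.03853646] [-1.11834944 -0.74411662  0.08506304] (array([-0.2,  0.1,  2.2]), 0)
```

View pics/g8.png

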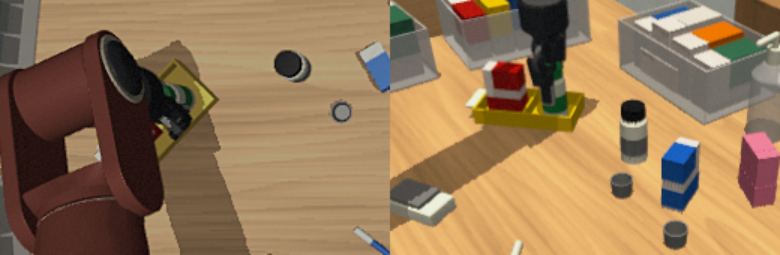

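The green-capped bottle is in the far compartment, just above the floor. I'll set it down, release and retreat.

Request:
jog_arm(
  targets=[
    [0, 0, 0.001, 0],
    [0, 0, 0.002, 0],
    [0, 0, 0.002, 0],
  ],
)

```text
time: 28.12
tool_pos: [0.5726, 0.3079, 0.0362]
tool_rot: [0.0, 0.384, 0.923, 0.0]
contact_force: [-1.4, -0.8, 0.2]
gripper_width: 0.475
```

Request:
jog_arm(
  targets=[
    [0, 0, 0, 0],
    [0, 0, 0, 0],
    [0, 0, 0, 0],
    [0, 0, 0, 0],
  ],
  fingers=0.72,
)

```text
time: 28.45
tool_pos: [0.5723, 0.3079, 0.0357]
tool_rot: [-0.0, 0.384, 0.923, -0.0]
contact_force: [-0.0, -0.3, -0.0]
gripper_width: 0.716
```

Request:
jog_arm(
  targets=[
    [0, 0, -0.015, 0],
    [0, 0, -0.045, 0],
    [0, 0, -0.08, 0],
    [0, 0, -0.12, 0],
    [0, 0, -0.16, 0],
  ],
)

```text
time: 28.87
tool_pos: [0.5718, 0.3077, 0.1982]
tool_rot: [-0.0, 0.384, 0.923, -0.0]
contact_force: [0.8, 0.2, 0.3]
gripper_width: 0.719
```

Request:
jog_arm(
  targets=[
    [-0.025, -0.02, 0, 0],
    [-0.05, -0.04, 0, 0],
    [-0.075, -0.06, 0, 0],
    [-0.1, -0.08, 0, 0],
    [-0.12, -0.09, 0, 0],
  ],
)

```text
time: 29.28
tool_pos: [0.593, 0.1571, 0.1974]
tool_rot: [0.001, 0.384, 0.923, -0.0]
contact_force: [0.2, 1.2, 0.2]
gripper_width: 0.719
```

Request:
jog_arm(
  targets=[
    [-0.025, -0.02, 0, 0],
    [-0.05, -0.04, 0, 0],
    [-0.07, -0.055, 0, 0],
    [-0.08, -0.06, 0, 0],
    [-0.08, -0.06, 0, 0],
  ],
)

```text
time: 29.7
tool_pos: [0.6077, 0.0583, 0.1969]
tool_rot: [0.001, 0.385, 0.923, 0.0]
contact_force: [-0.3, 0.7, 0.2]
gripper_width: 0.721
```

Run:
```python
from h import *
print(manip.state()["tool_pos"],manip.state()["time"])
t=cams.grab_frame("top");d=cams.grab_frame("side")
cv2.imwrite("pics/t9.png",np.hstack([t[130:350,70:460],d[80:300,60:460]])[:,:,::-1])
```

```text
[0.60774684 0.05825849 0.19694749] 29.7
```

View pics/t9.png

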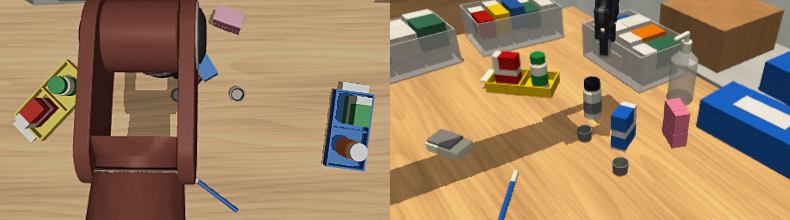

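Both kits are filled. The red carton stands at the yellow tray's tab end with the green cap in the other compartment. The green carton stands at the blue tray's tab end with the amber bottle in the other. The blue carton and black-capped bottle stand where they were.

```bash
python3 -c "
from plant import manip
print(manip.job_done())"
```

```text
the job is handed in; nothing more can be done
None
```

Both medicine kits are made up and the job is handed in, at about 30 s of the 99 s allowed.

- **Blue tray:** the green carton is in the compartment beside the tab, and the amber bottle is in the other one.
- **Yellow tray:** the red carton is in the compartment beside the tab, and the green-capped bottle is in the other one.

In the last top and side pictures, all four items stand upright in their compartments and the gripper is clear at about 0.2 m. The blue carton, the black-capped bottle and the pink look-alike are still standing. I judged their positions by eye and did not re-measure them; in the last top picture the arm hid the black-capped bottle and part of the blue carton, so for the bottle I relied on the side picture alone.

The force readings I saw stayed under about 4 N, but they were taken only at the end of each move. The arm's position wandered up to about 10 mm after quick moves, so I let it settle before setting anything down. No check failed.

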